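Knock a brass bush out of its bearing block

TASK

Press the brass bush out of the grey bearing block: lower the block, flat and right way up, over the red knock-out pin of the stand so that the pin goes into the hole in its underside, press it down until it sits fully home on the stand and the bush is pushed up, and leave the block there. Then take the bush out and set it down (not dropped) upright in the blue tray. Do not ram the block or the bush against the stand, and leave the wrench, the metal cap and the carton where they are.

Things in the scene. Friction and masses are not known exactly. Their poses are not given: they have to be found in the camera images.
- housing: Bearing block, grey metal, 64 (its x) x 50 (its y) x 30 mm high, 0.28 to 0.42 kg, loose on the bench. Origin: centre of its underside, z up. In the middle of its top is a round recess 25 mm wide, 16 mm deep, which holds the bush. Two spring clips in the recess wall grip the bush until it is raised about 10 mm; pushing it up takes roughly 5 to 15 N.
- housing_hole (a point): Lower mouth of the block's round access hole, on the block's z axis at its underside (at the block's origin). The hole is 15 mm in diameter and runs up through the 14 mm floor of the block to the underside of the bush.
- bush: Brass blind bush, a cylinder 24 mm in diameter and 16 mm high, about 50 g, with a solid flat underside. Origin: centre of its underside, z up. At the start its top is flush with the block's top, so fingers cannot take it; its origin is then 14 mm above the block's.
- stand: Knock-out stand, fixed to the bench: a dark steel base 90 x 90 x 12 mm with a round aluminium boss 46 mm in diameter in its middle, 40 mm high above the bench. Origin: centre of the underside, z up. On the boss stands the red pin.
- stand_top (a point): Centre of the boss's flat top, 40 mm above the bench, where the block sits home. The red pin beside it is 10 mm thick, 26 mm tall, its last 1.5 mm tapering to 8 mm. Its axis stands exactly 5 mm from this point, each time in another direction, not measured: look or feel for it. It is clamped. With the block home it holds the bush 12 mm proud of the block.
- tray: Blue plastic tray, open on top, 130 x 130 mm, 16 mm high, walls 4 mm, floor 4 mm thick, fixed to the bench. Origin: centre of its underside, z up.
- wrench: Steel wrench lying on the bench; a bystander. Origin near its middle, at its underside.
- cap: Round metal end cap, 52 mm in diameter, 26 mm high, on the bench; a bystander. Origin: centre of its underside.
- carton: Small cardboard carton, 60 x 45 x 40 mm high, on the bench; a bystander. Origin: centre of its underside.
Things that resemble listed ones, but are neither listed nor needed, are in the scene too. What is shaped like the housing but pink is not meant.

How it is judged:
By the outcome, as a careful person would: the job done as asked, in the order asked, and still so for the second after the job is handed in, with the robot touching nothing.
It also fails if it takes over 61 s, if anything falls off the work surface, if the arm or the gripper's body presses on something with over 40 N, if the wrist force passes 120 N, or if a joint passes its speed limit or range.

ROBOT

A 6-joint arm with a two-finger parallel gripper is mounted at the origin on the work surface. World frame = base frame: x ahead of the robot, y to its left, z up, the work surface at z = 0. Lengths are in mm, angles in rad, forces in N, time in s.
With the tool pointing down it reaches from about 350 to 775 mm from the base axis. Payload 7.3 kg.
Tool frame: the origin (TCP) lies at the very end of the fingers, on their centre line; the grasp point (between the pads) lies 19 mm behind it; z points along the fingers, y is the line along which they close (so a half turn about z gives the same grasp; the last joint's range is limited). The gripper opens to 92 mm and grips with 3 to 60 N. Pads are 19 mm wide; open, the fingers measure 130 mm over their backs; the gripper's body (75 mm by 190 mm) begins 47 mm behind the grasp point.
Start: joints at [1.043, 0.342, 1.524, -0, 1.275, -0.146], TCP at [195.599, 487.226, 192.341] pointing down, gripper open.
Joint ranges: [-2.53, 2.53], [-0.77, 2.02], [0.04, 2.7], [-1, 4.14], [0.28, 2.66], [-3.11, 3.11]. Speed limits (rad/s): [2.57, 2.57, 3.14, 3.14, 3.14, 3.14].

INTERFACE

Orientations are given as [roll, pitch, yaw] about the fixed x, y, z axes, in that order (R = Rz(yaw) Ry(pitch) Rx(roll)).
In Python, from plant import get_obs, capture, close_job gives the robot as it stands. The module is installed in compiled form; this text tells all that it offers.
- The arm moves only by the shell command python3 -m handwheel 'ROWS'. ROWS is JSON, a list of rows, each a list of 3 entries, a list of its own where there are three numbers: the turn, a rotation vector about the tool's x, y, z in degrees, then the shift along the tool's x, y, z in m, then the opening, from 0 (shut) to 1 (fully open). A call has 1 to 12 rows; each row is the pose to reach, as a shift and turn from the pose commanded when the call began, along the tool's axes at that moment; what a row does not reach only later rows make up. A row lasts 1/10 s, in which the tool goes at most 50 mm and 8.59 degrees, less where a joint would pass 70% of its speed; a pose out of reach is approached as far as the arm can. A call with a gripper value outside its range is refused whole. The fingers move at their own pace and stop on an object; the grip force is fixed at half the most. Time passes only in rows, so rows that repeat a pose let the fingers close. It gives the time, the measured TCP pose, the force, the opening and the grip force at its end, in the units of the state.
- get_obs(): the state, without advancing time (a new reading comes with each control period).
- capture(name): name is "scene" or "top"; returns a dict with "image" (420x560x3 uint8, red, green, blue), "depth" (420x560 float32, mm along the optical axis (not along the pixel's ray), 0 where there is no reading), "fx", "fy", "cx", "cy" (pixels), "camera_from_world" (4x4, takes a point from world to camera coordinates). Camera axes: x right, y down, z forward; pixel columns grow to the right and rows downward; lengths in mm; the calibration is good to about 2 mm. A picture is of the moment at which its call begins.
- close_job(): hands the job in; it is judged then, once.
The state is a dict: "time": time; "joint_positions": joint angles; "dq": joint speeds; "tau": joint torques, N m; "tool_pos": TCP position; "tcp_rot": TCP orientation; "contact_force": force on the tool from outside, world axes, zero at the start; "moment": the same for the moment, N m; "grip_width": finger opening in mm; "finger_force": force on a finger pad.
Only numpy, scipy, OpenCV 4.12 (cv2) and the standard library are available. Lean on these libraries where they do the work, as an engineer would, in place of code of your own. Each camera call takes 0.05 s, during which the arm holds its last target. There are 200 camera calls.

## Working session

There is one attempt and no reset: what is moved stays moved. The work goes in short steps, Python scripts to look and compute and a shell command to move; the robot and the scene stay as the last step left them, time stands still between calls to the robot, and variables do not carry over. Pictures are saved under pics/ and viewed, at most 13 in all, crops included, and the job is handed in when it is done.

```bash
mkdir -p pics; python3 - <<'E'
from plant import *
import cv2,numpy as np,pickle
for n in("scene","top"):
    c=capture(n); pickle.dump(c,open(n+".pkl","wb")); cv2.imwrite(f"pics/{n}1.png",c["image"][:,:,::-1])
    print(n,c["fx"],c["cx"],c["cy"],c["camera_from_world"].round(3).tolist())
print(get_obs())
E
```

```text
scene 411.60580491162 283.7248867547122 213.15701309104747 [[-0.757, 0.653, -0.024, 415.772], [0.403, 0.438, -0.803, -190.445], [-0.515, -0.617, -0.595, 1004.183], [0.0, 0.0, 0.0, 1.0]]
top 384.89043841993845 278.35009114909144 209.66610896661007 [[-0.001, -1.0, -0.026, 11.841], [-0.996, 0.003, -0.089, 579.472], [0.089, 0.026, -0.996, 730.853], [0.0, 0.0, 0.0, 1.0]]
{'time': 0.1, 'joint_positions': array([ 1.04299747e+00,  3.42672696e-01,  1.52491310e+00, -9.63621671e-06,
        1.27541014e+00, -1.46020337e-01]), 'dq': array([ 3.25436871e-04, -3.34291442e-04, -1.23746266e-03,  1.61569939e-03,
        2.38598526e-03,  9.92116491e-05]), 'tau': array([ 2.09625352e-03, -4.32003343e+01, -2.44694996e+01,  7.20845629e-02,
        5.26345137e-02, -7.35633830e-05]), 'tool_pos': array([195.38319183, 486.84613008, 191.70722748]), 'tcp_rot': array([-3.14020296e+00, -1.95064627e-04,  2.75981681e+00]), 'contact_force': array([0.16070439, 0.39657676, 0.38472154]), 'moment': array([-0.01346854, -0.01148514,  0.00180094]), 'finger_force': 0.0, 'grip_width': 91.56999376053272}
```

View pics/top1.png

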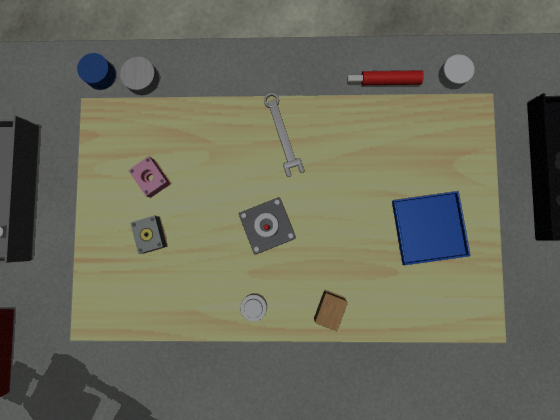

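View pics/scene1.png

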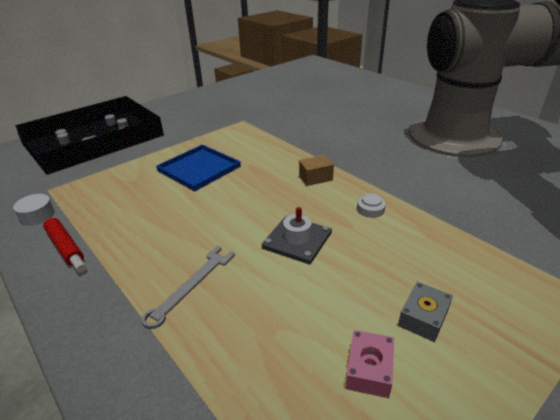

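The grey block with the brass bush is at top (147,234) and scene (428,305). The similar block at top (149,177) is pink with an empty hole, so it is the decoy. The stand with the red pin is at top (267,225), the tray at (431,228), the wrench at (284,135), the cap at (254,307) and the carton at (331,311).

```bash
cat > h.py <<'E'
import numpy as np,cv2,pickle
def world(c):
    d=c["depth"].astype(float);v,u=np.mgrid[:420,:560]
    P=np.stack([(u-c["cx"])/c["fx"]*d,(v-c["cy"])/c["fy"]*d,d,np.ones_like(d)],-1)
    W=(P@np.linalg.inv(c["camera_from_world"]).T)[...,:3]; W[d==0]=np.nan; return W
def proj(c,p):
    q=c["camera_from_world"]@np.append(p,1.);return c["fx"]*q[0]/q[2]+c["cx"],c["fy"]*q[1]/q[2]+c["cy"]
def circ(p):
    A=np.c_[2*p[:,:2],np.ones(len(p))];s=np.linalg.lstsq(A,(p[:,:2]**2).sum(1),rcond=None)[0];return s[:2],np.sqrt(s[2]+s[0]**2+s[1]**2)
E
python3 - <<'E'
from h import *
for n,hp,sp in(("top",(147,234),(267,225)),("scene",(428,305),(297,232))):
    c=pickle.load(open(n+".pkl","rb"));W=world(c);z=W[...,2];I=c["image"].astype(int)
    print(n,"table z",np.nanmedian(z[(W[...,0]>350)&(W[...,0]<700)]))
    def pick(u,v,r,lo,hi):
        m=np.zeros(z.shape,bool);m[v-r:v+r,u-r:u+r]=1;return W[m&(z>lo)&(z<hi)],m&(z>lo)&(z<hi)
    p,_=pick(*hp,30,24,36);r=cv2.minAreaRect(p[:,:2].astype(np.float32));print("house",len(p),np.median(p[:,2]),r)
    m=(I[...,0]>130)&(I[...,2]<90)&(np.hypot(np.mgrid[:420,:560][1]-hp[0],np.mgrid[:420,:560][0]-hp[1])<14);print(" bush",m.sum(),np.nanmean(W[m],0))
    p,m=pick(*sp,35,36,44);hull=cv2.convexHull(p[:,:2].astype(np.float32))[:,0];print("boss",len(p),cv2.minEnclosingCircle(p[:,:2].astype(np.float32)),np.median(p[:,2]))
    p,_=pick(*sp,35,58,75);print("pin",len(p),np.median(p,0) if len(p) else '')
    p,_=pick(*sp,45,8,16);print("base",len(p),cv2.minAreaRect(p[:,:2].astype(np.float32)))
    t=(431,228) if n=="top" else (199,166)
    m=(I[...,2]>90)&(I[...,0]<60)&(np.abs(np.mgrid[:420,:560][1]-t[0])<50)&(np.abs(np.mgrid[:420,:560][0]-t[1])<50)
    print("tray",cv2.minAreaRect(W[m&(z<25)][:,:2].astype(np.float32)))
    pk=pick(*((149,177) if n=="top" else (370,360)),35,24,36)[0];print("pink",np.median(pk,0))
c=pickle.load(open("top.pkl","rb"))
a=cv2.resize(c["image"][190:275,115:310,::-1],None,fx=4,fy=4,interpolation=cv2.INTER_CUBIC);cv2.imwrite("pics/crop1.png",a)
E
```

```text
top table z 0.7467896758803363
house 851 29.641174655767486 ((531.9120483398438, 270.4953308105469), (64.09042358398438, 51.44548034667969), 16.151687622070312)
 bush 70 [531.69025984 270.68503515  29.83114876]
boss 415 ((549.7076416015625, 34.68455505371094), 22.924165725708008) 39.67125710446305
pin 23 [545.54138362  32.77463742  65.20988096]
base 1521 ((549.922607421875, 34.635013580322266), (89.81892395019531, 89.91642761230469), 21.620643615722656)
tray ((544.2658081054688, -289.8879699707031), (128.50942993164062, 128.66757202148438), 7.667898654937744)
pink [647.98215721 271.70560259  29.58363772]
scene table z 0.8402214063597739
house 1552 29.77308648208978 ((533.0912475585938, 271.5281982421875), (66.67778778076172, 50.15342330932617), 16.435277938842773)
 bush 134 [532.36673588 271.79590133  29.70644415]
boss 392 ((551.4279174804688, 35.704917907714844), 23.9897518157959) 39.5109657615275
pin 37 [547.52568414  36.109716    64.0781546 ]
base 1278 ((551.0669555664062, 35.81208801269531), (90.86587524414062, 90.24710083007812), 21.467926025390625)
tray ((546.1898803710938, -288.2456359863281), (129.03941345214844, 130.7549285888672), 8.685526847839355)
pink [653.08037052 275.92531164  29.97859036]
```

View pics/crop1.png

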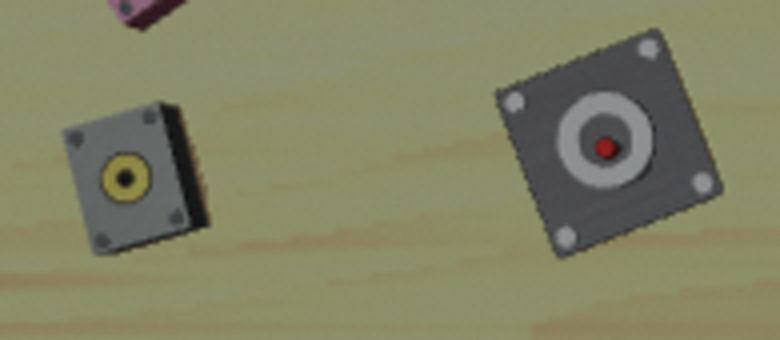

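The crop shows the grey block at crop (125,178) with the brass bush in its top. That fits the description, and the pink one doesn't. The stand's red pin is at crop (605,148), slightly toward the robot from the boss centre.

```bash
cat >> h.py <<'E'
def go(x,y,z,yawdeg=None):
    from plant import get_obs
    from scipy.spatial.transform import Rotation as R
    o=get_obs();Q=R.from_euler("xyz",o["tcp_rot"]);s=Q.inv().apply(np.array([x,y,z])-o["tool_pos"])/1000
    print("shift",s.round(4),"turn",(Q.inv()*R.from_euler("xyz",[180,0,yawdeg],degrees=True)).as_rotvec(degrees=True).round(2) if yawdeg is not None else "", "t",o["time"])
E
python3 - <<'E'
from h import *
from scipy.optimize import minimize
go(532,271,120,196.2); go(532,271,6,196.2)
# pin direction: compare predicted pin-top/axis red centroid with seen, relative to boss centre in each camera
for n,sp,b in(("top",(267,225),(549.8,34.65)),("scene",(297,225),(551.2,35.8))):
    c=pickle.load(open(n+".pkl","rb"));I=c["image"].astype(int)
    u,v=np.mgrid[:420,:560][1],np.mgrid[:420,:560][0]
    w=np.clip(I[...,0]-np.maximum(I[...,1],I[...,2])-15,0,None)*((abs(u-sp[0])<14)&(abs(v-sp[1])<24));s=(w*u).sum()/w.sum(),(w*v).sum()/w.sum()
    print(n,"red centroid",s,(w>0).sum())
    from scipy.optimize import least_squares
    def pred(x,y):
        q=[]   # rasterise pin silhouette
        m=np.zeros((420*8,560*8),np.uint8);pts=[]
        for z,r in((40,5),(64.5,5),(66,4)):
            pts+=[proj(c,(x+r*np.cos(a),y+r*np.sin(a),z)) for a in np.linspace(0,6.28,24)]
        h=cv2.convexHull(np.float32(pts));M=cv2.moments(h);return M["m10"]/M["m00"],M["m01"]/M["m00"]
    e=[(np.hypot(*(np.array(pred(b[0]+5*np.cos(a),b[1]+5*np.sin(a)))-s)),np.degrees(a).round()) for a in np.arange(0,6.28,.0873)]
    print(sorted(e)[:4])
E
python3 -m handwheel 2>&1 | head -5
```

```text
shift [-0.3928 -0.0748  0.0717] turn [ -0.07  -0.04 -38.07] t 0.1
shift [-0.3928 -0.0746  0.1857] turn [ -0.07  -0.04 -38.07] t 0.1
top red centroid (np.float64(265.8524945770065), np.float64(226.56616052060738)) 25
[(np.float64(0.07854468922740987), np.float64(190.0)), (np.float64(0.20737134407203492), np.float64(195.0)), (np.float64(0.2701066526083741), np.float64(185.0)), (np.float64(0.42818058557064664), np.float64(200.0))]
scene red centroid (np.float64(298.3877427184466), np.float64(211.76638349514562)) 245
[(np.float64(2.99742716332668), np.float64(205.0)), (np.float64(3.0074822460439243), np.float64(210.0)), (np.float64(3.0233924076042107), np.float64(200.0)), (np.float64(3.0543695387052496), np.float64(215.0))]
invalid input
```

The top view puts the pin at about 190° from the boss centre, near (545, 34). I'm moving to the block now.

```bash
python3 -m handwheel '[[[0,0,-38],[-0.393,-0.075,0.072],1],[[0,0,-38],[-0.393,-0.075,0.072],1],[[0,0,-38],[-0.393,-0.075,0.072],1],[[0,0,-38],[-0.393,-0.075,0.072],1],[[0,0,-38],[-0.393,-0.075,0.072],1],[[0,0,-38],[-0.393,-0.075,0.072],1],[[0,0,-38],[-0.393,-0.075,0.072],1],[[0,0,-38],[-0.393,-0.075,0.072],1],[[0,0,-38],[-0.393,-0.075,0.072],1],[[0,0,-38],[-0.393,-0.075,0.072],1],[[0,0,-38],[-0.393,-0.075,0.072],1],[[0,0,-38],[-0.393,-0.075,0.072],1]]'
python3 - <<'E'
from h import *
go(532.3,271.1,7,196.2)
E
```

```text
time: 1.3
tool_pos: [531.4, 271.9, 120.4]
tcp_rot: [3.141, -0.001, -2.859]
contact_force: [-0.8, 0.3, 0.5]
grip_width: 92.0
finger_force: 0.0
shift [-0.0007 -0.0011  0.1134] turn [ 0.02 -0.03 -0.02] t 1.3
```

```bash
python3 -m handwheel '[[[0,0,0],[0,0,0.04],1],[[0,0,0],[0,0,0.08],1],[[0,0,0],[0,0,0.10],1],[[0,0,0],[0,0,0.113],1],[[0,0,0],[0,0,0.113],1],[[0,0,0],[0,0,0.113],0.4],[[0,0,0],[0,0,0.113],0.4],[[0,0,0],[0,0,0.113],0.4],[[0,0,0],[0,0,0.113],0.4],[[0,0,0],[0,0,0.113],0.4],[[0,0,0],[0,0,0.113],0.4],[[0,0,0],[0,0,0.113],0.4]]'
```

```text
time: 2.5
tool_pos: [532.4, 271.2, 7.4]
tcp_rot: [3.142, 0.0, -2.86]
contact_force: [0.5, 0.6, 0.3]
grip_width: 40.8
finger_force: 0.0
```

A width of 40.8 mm with no finger force isn't consistent with a 50 mm block, so I'll look.

```bash
python3 - <<'E'
from h import *
from plant import *
c=capture("scene");o=get_obs();print(o["grip_width"],o["finger_force"],o["tool_pos"])
u,v=proj(c,o["tool_pos"]);print(u,v)
cv2.imwrite("pics/s2.png",cv2.resize(c["image"][190:390,300:540,::-1],None,fx=3,fy=3))
E
```

```text
38.2162032946908 0.0 [532.36478555 271.17239392   7.32764839]
423.7197996377316 314.2644677281561
```

View pics/s2.png

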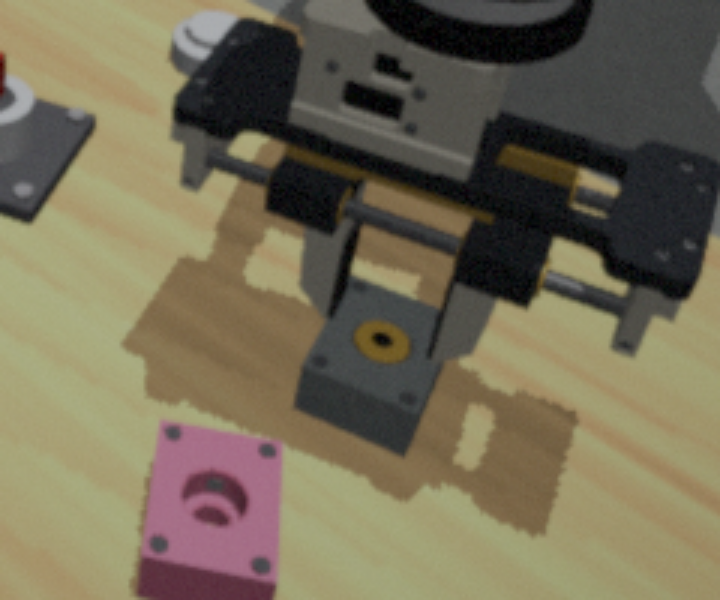

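The picture shows the fingers either side of the grey block, whose top centre is at crop (382,342), and they appear to touch it. I'll close further and watch the force.

```bash
python3 -m handwheel '[[[0,0,0],[0,0,0],0.2],[[0,0,0],[0,0,0],0.2],[[0,0,0],[0,0,0],0.2]]'
python3 - <<'E'
from h import *
from plant import *
c=capture("scene")
cv2.imwrite("pics/s3.png",cv2.resize(c["image"][260:360,360:500,::-1],None,fx=5,fy=5,interpolation=cv2.INTER_CUBIC))
E
```

```text
time: 2.85
tool_pos: [532.4, 271.2, 7.3]
tcp_rot: [3.142, 0.0, -2.86]
contact_force: [0.1, 0.8, -0.4]
grip_width: 19.8
finger_force: 0.0
```

View pics/s3.png

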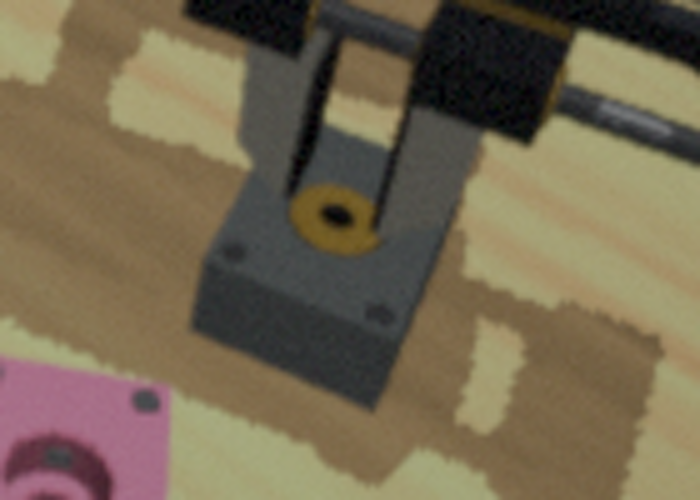

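The fingers have closed above the block, with their tips at crop (300,195) and (375,235) over its top. So the true tip is higher than the reported z = 7, and I'll measure it from the depth image.

```bash
python3 - <<'E'
from h import *
from plant import *
c=capture("scene");W=world(c);o=get_obs();print(o)
# finger pixels: points above 31 within 40mm of TCP, and low
for cu,cv in((260,150),(280,170),(290,185),(440,180),(420,210),(400,225),(385,228),(270,170)):
    u,v=360+cu//5,260+cv//5; print(cu,cv,W[v,u].round(1))
d=np.hypot(W[...,0]-532,W[...,1]-271)
z=W[...,2];m=(d<60)&(z>33)&(z<110)
print(np.histogram(z[m],bins=np.arange(33,110,4)))
q=W[m&(z<60)];print(q[np.argsort(q[:,2])][::10].round(0)[:25])
E
```

```text
{'time': 2.95, 'joint_positions': array([ 3.42876728e-01,  6.66578232e-01,  1.53331028e+00,  7.59417424e-05,
        9.41685457e-01, -1.50930705e+00]), 'dq': array([ 0.00056789, -0.00108556,  0.00027743,  0.00095978,  0.00083006,
        0.00132431]), 'tau': array([-1.03653550e-03, -5.39022696e+01, -1.95010257e+01, -2.54617701e-02,
        8.40164395e-02, -2.74416726e-05]), 'tool_pos': array([532.37440491, 271.19032962,   7.30387096]), 'tcp_rot': array([ 3.14153022e+00,  1.48699088e-05, -2.86024989e+00]), 'contact_force': array([-0.3204102 ,  0.58347845, -0.05038665]), 'moment': array([-0.01950312,  0.00354858,  0.03334954]), 'finger_force': 0.0, 'grip_width': 18.611826863538873}
260 150 [550.2 255.7  55.4]
280 170 [548.9 261.6  51.7]
290 185 [545.6 263.6  45.3]
440 180 [538.6 296.9  69.4]
420 210 [539.2 294.6  57. ]
400 225 [539.7 291.2  48.9]
385 228 [540.8 288.1  47.1]
270 170 [549.6 259.4  50.4]
(array([ 0,  1, 21, 37, 53, 66, 76, 63, 76, 74, 75, 86, 80, 90, 18,  7,  7,
        6,  5]), array([ 33,  37,  41,  45,  49,  53,  57,  61,  65,  69,  73,  77,  81,
        85,  89,  93,  97, 101, 105, 109]))
[[545. 263.  40.]
 [540. 289.  43.]
 [540. 263.  45.]
 [549. 259.  46.]
 [540. 292.  48.]
 [541. 289.  48.]
 [541. 284.  49.]
 [548. 258.  50.]
 [547. 262.  51.]
 [541. 287.  52.]
 [548. 261.  52.]
 [538. 297.  53.]
 [540. 283.  54.]
 [539. 295.  54.]
 [549. 258.  55.]
 [530. 260.  55.]
 [547. 261.  56.]
 [537. 298.  56.]
 [538. 291.  57.]
 [541. 287.  58.]
 [549. 256.  58.]
 [550. 258.  59.]
 [540. 290.  60.]
 [549. 257.  60.]]
```

Depth puts the fingertips at about z = 40, roughly 33 mm above the reported TCP z. The centre in xy agrees to about 3 mm. I'll trust the camera, open the gripper and go lower while watching the force.

```bash
python3 -m handwheel '[[[0,0,0],[0,0,0],1],[[0,0,0],[0,0,0],1],[[0,0,0],[0,0,0],1],[[0,0,0],[0,0,0],1],[[0,0,0],[0,0,0],1],[[0,0,0],[0,0,0],1],[[0,0,0],[0,0,0],1],[[0,0,0],[0,0,0.008],1],[[0,0,0],[0,0,0.016],1],[[0,0,0],[0,0,0.022],1],[[0,0,0],[0,0,0.022],1]]'
python3 - <<'E'
from h import *
from plant import *
c=capture("scene");pickle.dump(c,open("s4.pkl","wb"));W=world(c);o=get_obs();print(o["contact_force"],o["tool_pos"])
a=np.radians(16.2);X=(W[...,0]-532.4)*np.cos(a)+(W[...,1]-271.2)*np.sin(a);Y=-(W[...,0]-532.4)*np.sin(a)+(W[...,1]-271.2)*np.cos(a);z=W[...,2]
m=(abs(X)<20)&(abs(Y)>30)&(abs(Y)<70)&(z>5)&(z<120)
for s in(1,-1):
    k=m&(Y*s>0);print(s,np.histogram(z[k],bins=np.arange(5,121,5))[0]);k&=z<60
    q=np.c_[X[k],Y[k],z[k]];print(len(q),q[np.argsort(q[:,2])][:40:6].round(1),np.percentile(q,[5,50,95],axis=0).round(1))
cv2.imwrite("pics/s4.png",cv2.resize(c["image"][210:360,340:540,::-1],None,fx=4,fy=4,interpolation=cv2.INTER_CUBIC))
E
```

```text
time: 4.05
tool_pos: [531.4, 270.8, -16.2]
tcp_rot: [-3.142, -0.003, -2.86]
contact_force: [0.1, 0.9, 0.3]
grip_width: 91.4
finger_force: 0.0
[0.31617268 0.54154453 0.68462171] [531.84814302 271.02988607 -15.53740616]
1 [  0   0   5  19  31  42  40  45  49  50  52  45   2   0   0   0   0   0
   3   0 184 108 141]
333 [[ 9.  45.4 16.8]
 [10.3 46.1 20.7]
 [12.  52.2 22.8]
 [12.3 48.2 24.4]
 [ 9.8 47.4 25.1]
 [12.3 50.3 25.8]
 [ 9.9 50.6 27.3]] [[ 9.9 46.  24. ]
 [11.7 53.3 43.2]
 [12.9 61.8 58.6]]
-1 [ 0  0  9 21 34 39 46 42 43 44 52 47 20 12  9  7  7  7  5  2  0  0  0]
330 [[ -0.8 -46.7  17.7]
 [ 12.1 -50.6  19.4]
 [ 10.3 -48.6  21. ]
 [  1.8 -46.4  22.3]
 [  9.2 -48.1  24.3]
 [  6.9 -46.2  25.2]
 [ 12.3 -50.   26.1]] [[ -3.8 -62.5  22. ]
 [ 11.3 -51.5  42.1]
 [ 12.8 -46.2  58.5]]
```

View pics/s4.png

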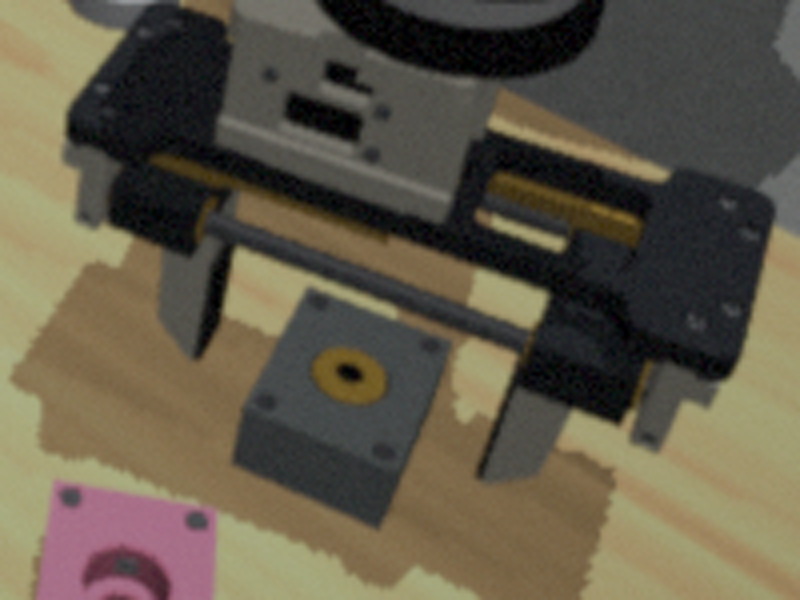

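The block at crop (345,400) now sits between the open fingers, whose tips at (197,358) and (483,478) are at z≈16. The reported z is about 32 mm too low. I'll go down 9 mm more and grip.

```bash
python3 -m handwheel '[[[0,0,0],[0,0,0.005],1],[[0,0,0],[0,0,0.009],1],[[0,0,0],[0,0,0.009],0.3],[[0,0,0],[0,0,0.009],0.3],[[0,0,0],[0,0,0.009],0.3],[[0,0,0],[0,0,0.009],0.3],[[0,0,0],[0,0,0.009],0.3],[[0,0,0],[0,0,0.009],0.3],[[0,0,0],[0,0,0.009],0.3],[[0,0,0],[0,0,0.009],0.3]]'
```

```text
time: 5.1
tool_pos: [532.4, 271.3, -23.5]
tcp_rot: [3.141, 0.0, -2.86]
contact_force: [-1.0, 0.0, 0.7]
grip_width: 49.5
finger_force: 30.0
```

```bash
python3 -m handwheel '[[[0,0,0],[0,0,-0.03],0.3],[[0,0,0],[0,0,-0.07],0.3],[[0,0,0],[0,0,-0.11],0.3],[[0,0,0],[0,0,-0.11],0.3]]'
python3 - <<'E'
from h import *
go(545.4,34.7,75,196.2)
E
```

```text
time: 5.5
tool_pos: [535.5, 272.3, 91.6]
tcp_rot: [3.141, 0.01, -2.86]
contact_force: [1.7, 1.0, -4.5]
grip_width: 49.8
finger_force: 30.0
shift [ 0.0567 -0.231   0.0159] turn [ 0.03  0.56 -0.07] t 5.5
```

```bash
python3 -m handwheel '[[[0,0,0],[0.0535,-0.2307,0.0],0.3],[[0,0,0],[0.0535,-0.2307,0.0],0.3],[[0,0,0],[0.0535,-0.2307,0.0],0.3],[[0,0,0],[0.0535,-0.2307,0.0],0.3],[[0,0,0],[0.0535,-0.2307,0.0],0.3],[[0,0,0],[0.0535,-0.2307,0.0115],0.3],[[0,0,0],[0.0535,-0.2307,0.0115],0.3],[[0,0,0],[0.0535,-0.2307,0.0115],0.3],[[0,0,0],[0.0535,-0.2307,0.0115],0.3]]'
python3 - <<'E'
from h import *
from plant import *
c=capture("scene");pickle.dump(c,open("s5.pkl","wb"));W=world(c);o=get_obs();print(o["contact_force"],o["tool_pos"],o["tcp_rot"])
z=W[...,2];near=np.hypot(W[...,0]-546,W[...,1]-35)<60
print(np.histogram(z[near&(z>50)&(z<200)],bins=np.arange(50,200,5)))
cv2.imwrite("pics/s5.png",cv2.resize(c["image"][110:260,200:400,::-1],None,fx=4,fy=4,interpolation=cv2.INTER_CUBIC))
E
```

```text
time: 6.4
tool_pos: [544.7, 36.1, 74.5]
tcp_rot: [3.141, -0.001, -2.858]
contact_force: [0.1, -0.1, -4.9]
grip_width: 49.6
finger_force: 30.0
[-0.11806164 -0.01027148 -5.24539612] [544.96295076  36.0091311   74.73985831] [ 3.14135026e+00 -5.43884100e-05 -2.85820562e+00]
(array([ 13,  14,  23,  10,   0,   0,   0,   0,   0,  54, 101, 102, 111,
       123, 154, 735,  92,  94, 103, 102, 110, 101,  69,  27,  41,  57,
       138, 201, 224]), array([ 50,  55,  60,  65,  70,  75,  80,  85,  90,  95, 100, 105, 110,
       115, 120, 125, 130, 135, 140, 145, 150, 155, 160, 165, 170, 175,
       180, 185, 190, 195]))
```

View pics/s5.png

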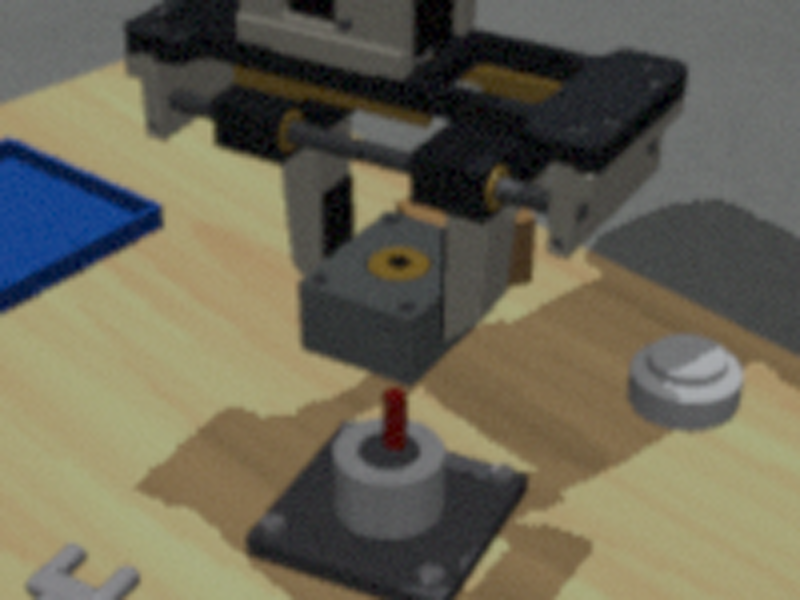

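The block hangs flat above the stand with the bush at crop (400,262). The pin below it is at crop (396,390–445). I'll measure both in this one camera.

```bash
python3 - <<'E'
from h import *
from scipy.optimize import least_squares
c=pickle.load(open("s5.pkl","rb"));W=world(c);I=c["image"].astype(int);z=W[...,2]
v,u=np.mgrid[:420,:560]
hsv=cv2.cvtColor(c["image"],cv2.COLOR_RGB2HSV)
# bush: saturated yellow near (300,175)
m=(hsv[...,1]>110)&(hsv[...,0]>12)&(hsv[...,0]<35)&(np.hypot(u-300,v-175.5)<11);m=m.astype(np.uint8)
hull=cv2.convexHull(np.argwhere(m)[:,::-1].astype(np.float32));M=cv2.moments(hull);bc=(M["m10"]/M["m00"],M["m01"]/M["m00"])
top=(abs(z-128)<3.5)&(np.hypot(W[...,0]-546,W[...,1]-35)<45);zt=np.median(z[top]);print("block top z",zt,m.sum(),bc)
def ray(p,zz): 
    f=lambda q:np.array(proj(c,(q[0],q[1],zz)))-p
    return least_squares(f,(545,35)).x
print("bush xy",ray(bc,zt))
r=cv2.minAreaRect(W[top][:,:2].astype(np.float32));print("top rect",r)
w=np.clip(I[...,0]-np.maximum(I[...,1],I[...,2])-30,0,None)*((abs(u-299)<7)&(v>200)&(v<226))
for row in range(204,226): 
    s=w[row].sum(); print(row,int(s),round((w[row]*u[row]).sum()/max(s,1),2),end=' | ')
s=(w*u).sum()/w.sum(),(w*v).sum()/w.sum();print("red",s,(w>0).sum())
def pred(x,y):
    pts=[proj(c,(x+r*np.cos(a),y+r*np.sin(a),z)) for z,r in((40,5),(64.5,5),(66,4)) for a in np.linspace(0,6.28,24)]
    h=cv2.convexHull(np.float32(pts));M=cv2.moments(h);return np.array([M["m10"]/M["m00"],M["m01"]/M["m00"]])
print("pin xy",least_squares(lambda q:pred(*q)-s,(546,35),diff_step=1e-3).x)
b=np.array([551.2,35.8])
for a in range(150,240,10): print(a,(pred(*(b+5*np.array([np.cos(np.radians(a)),np.sin(np.radians(a))])))-s).round(2),end=' ')
E
```

```text
block top z 127.59842901369632 95 (299.22954091816365, 175.53692614770458)
bush xy [545.443473   36.0231261]
top rect ((552.475830078125, 38.26844024658203), (77.95559692382812, 67.35005187988281), 77.62605285644531)
204 0 0.0 | 205 0 0.0 | 206 0 0.0 | 207 90 298.23 | 208 182 298.13 | 209 165 298.2 | 210 117 298.36 | 211 89 298.52 | 212 99 298.39 | 213 92 298.36 | 214 85 298.42 | 215 87 298.51 | 216 105 298.36 | 217 105 298.42 | 218 100 297.88 | 219 109 298.26 | 220 106 298.13 | 221 77 298.53 | 222 0 0.0 | 223 0 0.0 | 224 0 0.0 | 225 0 0.0 | red (np.float64(298.2922885572139), np.float64(213.47761194029852)) 73
pin xy [543.78919549  31.7987955 ]
150 [1.3  2.52] 160 [1.14 2.22] 170 [0.89 1.93] 180 [0.57 1.68] 190 [0.17 1.46] 200 [-0.28  1.29] 210 [-0.77  1.17] 220 [-1.3  1.1] 230 [-1.83  1.09]
```

Boss plus pin column gives the pin at about 192°, or (546.3, 34.7) in this camera. The block's axis is at (545.4, 36.0), so I'll correct by (+0.6, −1.3) mm. Then I'll lower to just above the pin and on gently.

```bash
python3 -m handwheel '[[[0,0,0],[-0.0002,-0.0014,0.01],0.3],[[0,0,0],[-0.0002,-0.0014,0.022],0.3],[[0,0,0],[-0.0002,-0.0014,0.028],0.3],[[0,0,0],[-0.0002,-0.0014,0.030],0.3],[[0,0,0],[-0.0002,-0.0014,0.032],0.3],[[0,0,0],[-0.0002,-0.0014,0.0335],0.3],[[0,0,0],[-0.0002,-0.0014,0.035],0.3],[[0,0,0],[-0.0002,-0.0014,0.035],0.3]]'
```

```text
time: 7.25
tool_pos: [545.7, 33.4, 39.9]
tcp_rot: [3.142, 0.0, -2.86]
contact_force: [-0.3, 0.7, -5.0]
grip_width: 50.2
finger_force: 30.0
```

There is no contact at a bottom height of 63 mm, so the pin is entering the hole. Continuing to just before the bush.

```bash
python3 -m handwheel '[[[0,0,0],[0,0,0.002],0.3],[[0,0,0],[0,0,0.004],0.3],[[0,0,0],[0,0,0.006],0.3],[[0,0,0],[0,0,0.008],0.3],[[0,0,0],[0,0,0.009],0.3],[[0,0,0],[0,0,0.009],0.3]]'; python3 -c "
from plant import get_obs;o=get_obs();print(o['tool_pos'],o['contact_force'],o['moment'])"
```

```text
time: 7.85
tool_pos: [545.5, 33.5, 30.6]
tcp_rot: [3.141, -0.0, -2.86]
contact_force: [0.7, -0.1, -4.6]
grip_width: 50.1
finger_force: 30.0
[545.4916522   33.45482576  30.60087014] [ 0.69630757 -0.14979304 -4.61206694] [ 0.01124736 -0.01773669 -0.03544954]
```

```bash
python3 -m handwheel '[[[0,0,0],[0,0,0.001],0.3],[[0,0,0],[0,0,0.002],0.3],[[0,0,0],[0,0,0.003],0.3],[[0,0,0],[0,0,0.004],0.3],[[0,0,0],[0,0,0.005],0.3],[[0,0,0],[0,0,0.006],0.3],[[0,0,0],[0,0,0.006],0.3]]'; python3 -c "
from plant import get_obs;o=get_obs();print(o['tool_pos'],o['contact_force'],o['moment'])"
```

```text
time: 8.55
tool_pos: [546.2, 33.3, 26.0]
tcp_rot: [-3.141, 0.002, -2.86]
contact_force: [-2.0, -0.9, 5.1]
grip_width: 49.6
finger_force: 30.0
[546.18718123  33.29715539  26.02799008] [-1.98183738 -0.8940735   5.06500772] [-0.06850187  0.39270216 -0.01433453]
```

```bash
python3 -m handwheel '[[[0,0,0],[0,0,0.001],0.3],[[0,0,0],[0,0,0.002],0.3],[[0,0,0],[0,0,0.003],0.3],[[0,0,0],[0,0,0.004],0.3],[[0,0,0],[0,0,0.005],0.3],[[0,0,0],[0,0,0.006],0.3],[[0,0,0],[0,0,0.006],0.3]]'; python3 -c "
from plant import get_obs;o=get_obs();print(o['tool_pos'],o['contact_force'],o['moment'])"
```

```text
time: 9.25
tool_pos: [545.9, 33.2, 19.6]
tcp_rot: [-3.141, 0.001, -2.86]
contact_force: [-2.8, -1.6, 1.7]
grip_width: 49.8
finger_force: 30.0
[545.87020062  33.1972255   19.55446983] [-2.78436594 -1.62641826  1.6916803 ] [-0.15952325  0.3023845   0.05705263]
```

```bash
python3 -m handwheel '[[[0,0,0],[0,0,0.001],0.3],[[0,0,0],[0,0,0.002],0.3],[[0,0,0],[0,0,0.003],0.3],[[0,0,0],[0,0,0.003],0.3]]'; python3 -c "
from plant import get_obs;o=get_obs();print(o['tool_pos'],o['contact_force'],o['moment'])"
```

```text
time: 9.65
tool_pos: [545.7, 33.5, 16.4]
tcp_rot: [3.142, 0.0, -2.86]
contact_force: [-3.3, 0.0, 6.4]
grip_width: 49.6
finger_force: 30.0
[545.68154631  33.54463209  16.44224433] [-3.25098738  0.04797384  6.42606885] [ 0.01563886  0.59964003 -0.01177887]
```

```bash
python3 -m handwheel '[[[0,0,0],[0,0,0.001],0.3],[[0,0,0],[0,0,0.002],0.3],[[0,0,0],[0,0,0.002],0.3]]'; python3 - <<'E'
from h import *
from plant import *
o=get_obs();print(o['tool_pos'],o['contact_force'],o['moment'])
c=capture("scene");pickle.dump(c,open("s6.pkl","wb"));W=world(c);z=W[...,2]
k=np.hypot(W[...,0]-546,W[...,1]-35)<40
print(np.histogram(z[k&(z>35)&(z<95)],bins=np.arange(35,95,3)))
cv2.imwrite("pics/s6.png",cv2.resize(c["image"][150:270,240:370,::-1],None,fx=5,fy=5,interpolation=cv2.INTER_CUBIC))
E
```

```text
time: 9.95
tool_pos: [545.8, 33.5, 16.4]
tcp_rot: [-3.141, 0.001, -2.86]
contact_force: [-7.9, 0.4, 22.9]
grip_width: 49.9
finger_force: 30.0
[545.75148613  33.5451597   16.37476348] [-7.87612058  0.40255288 22.93406402] [ 0.14522048  1.52249344 -0.03140463]
(array([  9,  18,  51,  55,  49,  50,  46,  59,  56,  77,  70, 459,  63,
        58,  53, 136,  37,  36,  34]), array([35, 38, 41, 44, 47, 50, 53, 56, 59, 62, 65, 68, 71, 74, 77, 80, 83,
       86, 89, 92]))
```

View pics/s6.png

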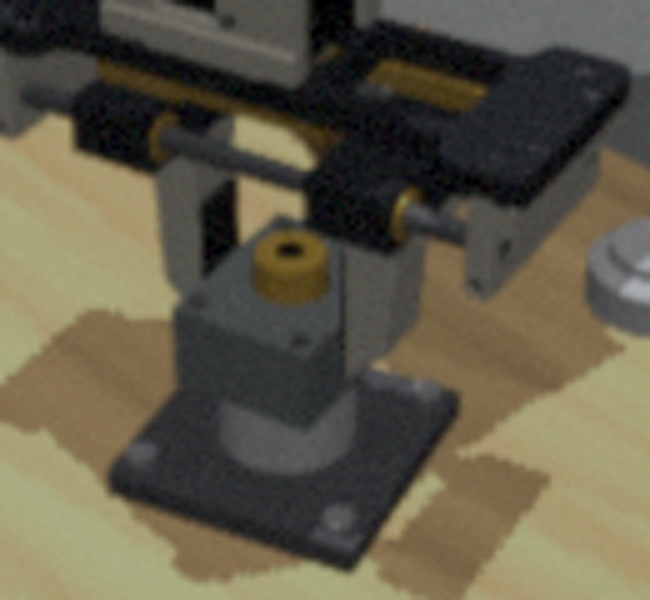

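The block is home: z has stopped moving at 23 N, its top is at about 69.5, and the bush stands about 12 mm proud at crop (290,265). I'll ease off, open and rise.

```bash
python3 -m handwheel '[[[0,0,0],[0,0,-0.002],0.3],[[0,0,0],[0,0,-0.002],0.75],[[0,0,0],[0,0,-0.002],0.75],[[0,0,0],[0,0,-0.002],0.75],[[0,0,0],[0,0,-0.002],0.75],[[0,0,0],[0,0,-0.02],0.75],[[0,0,0],[0,0,-0.05],0.75],[[0,0,0],[0,0,-0.05],0.45],[[0,0,0],[0,0,-0.05],0.45],[[0,0,0],[0,0,-0.05],0.45],[[0,0,0],[0,0,-0.05],0.45]]'
python3 - <<'E'
from h import *
from plant import *
o=get_obs();go(545.8,33.5,41.5,196.2)
c=capture("scene");W=world(c);z=W[...,2]
k=np.hypot(W[...,0]-546,W[...,1]-35)<45
print(np.histogram(z[k&(z>35)&(z<125)],bins=np.arange(35,125,3)))
a=np.radians(16.2);X=(W[...,0]-545.8)*np.cos(a)+(W[...,1]-33.5)*np.sin(a);Y=-(W[...,0]-545.8)*np.sin(a)+(W[...,1]-33.5)*np.cos(a)
for s in(1,-1):
    m=(abs(X)<20)&(Y*s>17)&(Y*s<40)&(z>84)&(z<140);q=np.c_[X[m],Y[m],z[m]];print(s,q[np.argsort(q[:,2])][:30:4].round(1),np.percentile(q,[5,50,95],axis=0).round(1))
m=(z>79)&(z<84)&(np.hypot(X,Y)<18);print("bush top",m.sum(),X[m].mean(),Y[m].mean(),z[m].mean())
E
```

```text
time: 11.1
tool_pos: [544.9, 33.5, 62.8]
tcp_rot: [3.141, -0.002, -2.86]
contact_force: [-0.4, 0.8, -0.2]
grip_width: 43.3
finger_force: 0.0
shift [-0.0009 -0.0002  0.0213] turn [ 0.05 -0.11 -0.08] t 11.1
(array([  7,  36,  64,  64,  70,  66,  73,  66,  68,  75,  74, 554,  40,
        20,  27,  99,   1,   0,   0,   0,   9,  21,  25,  29,  40,  53,
        49,  51,  59]), array([ 35,  38,  41,  44,  47,  50,  53,  56,  59,  62,  65,  68,  71,
        74,  77,  80,  83,  86,  89,  92,  95,  98, 101, 104, 107, 110,
       113, 116, 119, 122]))
1 [[ 11.2  22.9  97.9]
 [  9.7  22.  100.5]
 [  9.7  21.9 102.3]
 [  9.8  22.  104.2]
 [ 11.9  25.  104.6]
 [ 11.3  29.8 106. ]
 [ 11.4  28.1 107.2]
 [ 11.8  24.9 108.2]] [[ -5.5  22.4 104.4]
 [ 11.4  33.7 123. ]
 [ 13.2  39.5 137.9]]
-1 [[ -0.  -22.4  96.5]
 [ -2.2 -21.9  97.4]
 [ 12.3 -25.6  98.6]
 [  1.  -21.6  99.2]
 [ 10.  -23.4  99.9]
 [  0.3 -22.1 100.6]
 [ 12.4 -29.2 101.2]
 [ -3.4 -22.6 102.1]] [[ -5.4 -37.2 100.1]
 [ 11.  -23.8 120.8]
 [ 12.9 -21.4 138.7]]
bush top 112 2.7846019715026133 0.7329306398760302 81.36407690440663
```

```bash
python3 -m handwheel '[[[0,0,0],[0,0,0.01],0.45],[[0,0,0],[0,0,0.018],0.45],[[0,0,0],[0,0,0.021],0.45],[[0,0,0],[0,0,0.023],0.45],[[0,0,0],[0,0,0.023],0.45]]'
python3 -c "
from plant import get_obs;o=get_obs();print(o['tool_pos'],o['contact_force'])"
```

```text
time: 11.65
tool_pos: [545.4, 33.5, 40.4]
tcp_rot: [3.141, -0.001, -2.86]
contact_force: [0.3, -1.0, -0.8]
grip_width: 41.2
finger_force: 0.0
[545.4435361   33.47185368  40.40107619] [ 0.30271272 -1.03152882 -0.78036997]
```

```bash
python3 -m handwheel '[[[0,0,0],[0,0,0],0.1],[[0,0,0],[0,0,0],0.1],[[0,0,0],[0,0,0],0.1],[[0,0,0],[0,0,0],0.1],[[0,0,0],[0,0,0],0.1],[[0,0,0],[0,0,0],0.1]]'
python3 -c "
from plant import get_obs;o=get_obs();print(o['tool_pos'],o['contact_force'])"
```

```text
time: 12.25
tool_pos: [545.8, 33.4, 41.1]
tcp_rot: [-3.141, 0.001, -2.86]
contact_force: [-0.5, 0.9, 2.2]
grip_width: 22.5
finger_force: 30.0
[545.84750973  33.44288033  41.08520992] [-0.45536649  0.87224502  2.22386998]
```

```bash
python3 -m handwheel '[[[0,0,0],[0,0,-0.003],0.1],[[0,0,0],[0,0,-0.007],0.1],[[0,0,0],[0,0,-0.015],0.1],[[0,0,0],[0,0,-0.03],0.1],[[0,0,0],[0,0,-0.06],0.1],[[0,0,0],[0,0,-0.06],0.1]]'
python3 - <<'E'
from h import *
from plant import *
o=get_obs();print(o['tool_pos'],o['contact_force'],o["grip_width"])
c=capture("scene");W=world(c);z=W[...,2]
k=np.hypot(W[...,0]-546,W[...,1]-35)<45
print(np.histogram(z[k&(z>35)&(z<160)],bins=np.arange(35,160,5)))
go(545.2,-289.1,60,187.8)
cv2.imwrite("pics/s7.png",cv2.resize(c["image"][90:270,200:400,::-1],None,fx=3,fy=3,interpolation=cv2.INTER_CUBIC))
E
```

```text
time: 12.85
tool_pos: [548.2, 33.2, 105.0]
tcp_rot: [-3.139, 0.007, -2.86]
contact_force: [0.7, -0.3, -0.4]
grip_width: 22.3
finger_force: 30.0
[548.2130436   33.24780382 104.95962289] [ 0.68427283 -0.26326962 -0.39380041] 22.250100419563363
(array([ 15, 108, 109, 121, 137, 162, 601, 162,   0,   0,   0,   0,   0,
         0,   0,   0,   0,   0,   6,  41,  33,  73, 121,  85]), array([ 35,  40,  45,  50,  55,  60,  65,  70,  75,  80,  85,  90,  95,
       100, 105, 110, 115, 120, 125, 130, 135, 140, 145, 150, 155]))
shift [ 0.0916 -0.3091  0.0431] turn [-0.07  0.26  8.33] t 12.9
```

View pics/s7.png

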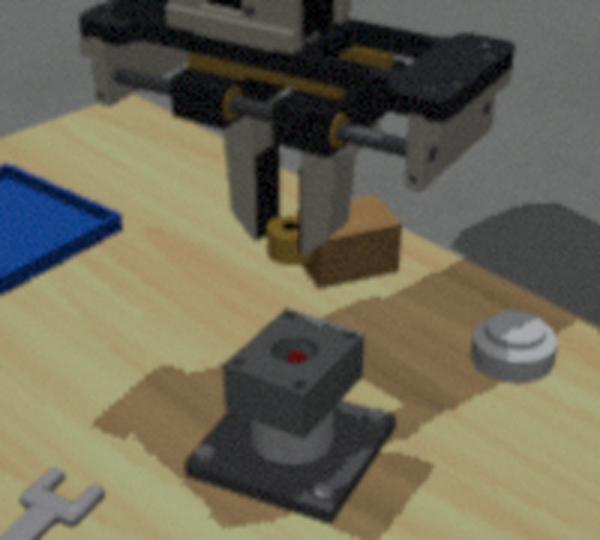

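The bush is held upright at crop (290,238). The block stays home with the red pin showing in its hole at (296,356). Next, the tray.

```bash
python3 -m handwheel '[[[0,0,0],[0.0906,-0.3094,0],0.1],[[0,0,0],[0.0906,-0.3094,0],0.1],[[0,0,0],[0.0906,-0.3094,0],0.1],[[0,0,0],[0.0906,-0.3094,0],0.1],[[0,0,0],[0.0906,-0.3094,0],0.1],[[0,0,0],[0.0906,-0.3094,0],0.1],[[0,0,0],[0.0906,-0.3094,0],0.1],[[0,0,0],[0.0906,-0.3094,0],0.1],[[0,0,0],[0.0906,-0.3094,0.03],0.1],[[0,0,0],[0.0906,-0.3094,0.06],0.1],[[0,0,0],[0.0906,-0.3094,0.09],0.1],[[0,0,0],[0.0906,-0.3094,0.09],0.1]]'
python3 - <<'E'
from h import *
from plant import *
o=get_obs();print(o['tool_pos'],o['contact_force'])
c=capture("scene");pickle.dump(c,open("s8.pkl","wb"));W=world(c);z=W[...,2]
k=np.hypot(W[...,0]-546,W[...,1]+290)<45
h=np.histogram(z[k],bins=np.arange(0,100,4));print(h[0])
m=k&(z>25)&(z<70);q=W[m];print(q[np.argsort(q[:,2])][:60:6].round(1))
cv2.imwrite("pics/s8.png",cv2.resize(c["image"][70:210,130:290,::-1],None,fx=4,fy=4,interpolation=cv2.INTER_CUBIC))
E
```

```text
time: 14.1
tool_pos: [541.4, -285.5, 6.1]
tcp_rot: [3.133, -0.006, -2.859]
contact_force: [-0.5, 0.3, -1.1]
grip_width: 22.3
finger_force: 30.0
[ 541.44012648 -285.53927879    6.1396427 ] [-0.49995873  0.31994431 -1.11277533]
[564  88   0   0   0   0   0   5  19  13  22  51  26  45  46  41  44  50
  43  44  46  47  38  26]
[[ 553.4 -283.6   29.8]
 [ 542.2 -273.    32.2]
 [ 550.9 -278.6   33.3]
 [ 543.4 -274.5   34.5]
 [ 554.3 -280.2   36.3]
 [ 555.  -282.6   38. ]
 [ 551.1 -268.5   39.8]
 [ 542.8 -269.8   40.9]
 [ 553.8 -295.8   42. ]
 [ 549.9 -277.5   42.9]]
```

View pics/s8.png

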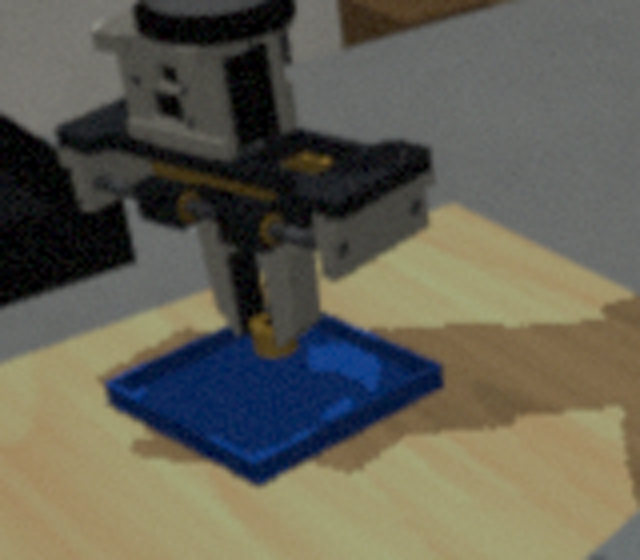

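The bush is over the middle of the tray at crop (272,335), with its underside at about z = 30–36. I'll lower to near the floor, then feel for it.

```bash
python3 -m handwheel '[[[0,0,0],[0,0,0.01],0.1],[[0,0,0],[0,0,0.018],0.1],[[0,0,0],[0,0,0.024],0.1],[[0,0,0],[0,0,0.027],0.1],[[0,0,0],[0,0,0.028],0.1],[[0,0,0],[0,0,0.028],0.1],[[0,0,0],[0,0,0.028],0.1]]'; python3 -c "
from plant import get_obs;o=get_obs();print(o['tool_pos'],o['contact_force'])"
```

```text
time: 14.85
tool_pos: [544.7, -289.1, -16.9]
tcp_rot: [-3.141, 0.0, -2.86]
contact_force: [0.7, -0.8, -1.0]
grip_width: 22.2
finger_force: 30.0
[ 544.71192229 -289.09777589  -16.89776416] [ 0.71584225 -0.81570401 -1.04911238]
```

```bash
python3 -m handwheel '[[[0,0,0],[0,0,0.001],0.1],[[0,0,0],[0,0,0.002],0.1],[[0,0,0],[0,0,0.003],0.1],[[0,0,0],[0,0,0.003],0.1]]'; python3 -c "
from plant import get_obs;o=get_obs();print(o['tool_pos'],o['contact_force'])"
```

```text
time: 15.25
tool_pos: [544.4, -288.9, -20.4]
tcp_rot: [3.141, -0.0, -2.86]
contact_force: [-0.4, 0.0, -0.1]
grip_width: 22.6
finger_force: 30.0
[ 544.44090155 -288.87765903  -20.35349841] [-0.43891971  0.00862096 -0.06319527]
```

```bash
python3 -m handwheel '[[[0,0,0],[0,0,0.0007],0.1],[[0,0,0],[0,0,0.0015],0.1],[[0,0,0],[0,0,0.0015],0.1]]'; python3 -c "
from plant import get_obs;o=get_obs();print(o['tool_pos'],o['contact_force'])"
```

```text
time: 15.55
tool_pos: [544.6, -289.0, -20.9]
tcp_rot: [-3.141, 0.0, -2.86]
contact_force: [-2.2, 0.3, 5.6]
grip_width: 22.2
finger_force: 30.0
[ 544.5691015  -288.97414866  -20.93949338] [-2.17311682  0.32055931  5.64127322]
```

The bush has touched the floor at 5.6 N. I'll ease off 0.5 mm, open partway and rise.

```bash
python3 -m handwheel '[[[0,0,0],[0,0,-0.0007],0.1],[[0,0,0],[0,0,-0.0007],0.45],[[0,0,0],[0,0,-0.0007],0.45],[[0,0,0],[0,0,-0.0007],0.45],[[0,0,0],[0,0,-0.0007],0.45],[[0,0,0],[0,0,-0.01],0.45],[[0,0,0],[0,0,-0.03],0.45],[[0,0,0],[0,0,-0.08],0.45],[[0,0,0],[0,0,-0.13],0.45],[[0,0,0],[0,0,-0.15],0.45],[[0,0,0],[0,0,-0.15],0.45],[[0,0,0],[0,0,-0.15],0.45]]'
python3 - <<'E'
from h import *
from plant import *
o=get_obs();print(o['tool_pos'],o['dq'].round(3))
c=capture("scene");W=world(c);z=W[...,2]
k=(np.hypot(W[...,0]-546,W[...,1]+290)<45)&(z>10)&(z<40);q=W[k];t=q[q[:,2]>17.5];print("bush",np.histogram(q[:,2],bins=np.arange(10,40,2))[0],cv2.minEnclosingCircle(t[:,:2].astype(np.float32)))
k=(np.hypot(W[...,0]-546,W[...,1]-35)<45)&(z>66)&(z<73);print("block",np.median(z[k]),cv2.minAreaRect(W[k][:,:2].astype(np.float32)))
p=pickle.load(open("scene.pkl","rb"))
d=np.abs(c["image"].astype(int)-p["image"]).sum(2)
for n,(u,v) in dict(wrench=(190,285),cap=(371,205),carton=(316,170)).items(): print(n,d[v-12:v+12,u-12:u+12].mean())
a=np.hstack([c["image"][120:260,150:290],c["image"][120:260,240:380]])
cv2.imwrite("pics/s9.png",cv2.resize(a[...,::-1],None,fx=2.8,fy=2.8,interpolation=cv2.INTER_CUBIC))
E
```

```text
time: 16.75
tool_pos: [544.3, -288.8, 128.5]
tcp_rot: [-3.141, 0.0, -2.86]
contact_force: [-0.1, 0.1, -0.5]
grip_width: 41.4
finger_force: 0.0
[ 544.29736728 -288.80941643  128.49032191] [ 0.     0.036  0.03   0.    -0.003 -0.   ]
bush [11  8  9 11 38  6  0  0  0  0  0  0  0  0] ((546.32568359375, -288.4891357421875), 12.99345588684082)
block 69.46424735909085 ((546.8797607421875, 33.440773010253906), (67.02790832519531, 51.3632698059082), 16.79401397705078)
wrench 10.755208333333334
cap 15.572916666666666
carton 33.482638888888886
```

View pics/s9.png

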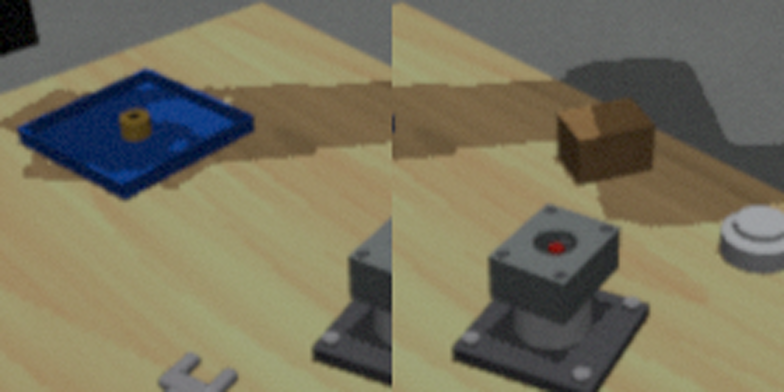

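The bush stands upright in the middle of the tray at crop (135,124), with its top at about z = 20. The block sits flat and home on the stand at crop (555,260), and the bystanders haven't moved: the carton's image difference comes from the arm's shadow.

```bash
python3 -c "
from plant import close_job;print(close_job())"
```

```text
the job is handed in; nothing more can be done
None
```

The block is pressed fully home on the stand, the bush stands upright in the blue tray, the wrench, cap and carton were not touched, and the job was handed in at about 17 s with no verdict returned.

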